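Slide the stone coaster out over the shelf edge

ROBOT

A 6-joint arm with a two-finger parallel gripper is mounted at the origin on the work surface. World frame = base frame: x ahead of the robot, y to its left, z up, the work surface at z = 0. Lengths are in m, angles in rad, forces in N, time in s.
With the tool pointing down it reaches from about 0.375 to 0.9 m from the base axis. Payload 3.1 kg.
Tool frame: the origin (TCP) lies on the front face of the gripper's body, between the roots of the fingers; the fingertips stand 70 mm ahead of it and the grasp point (between the pads) lies 51 mm ahead of it; z points along the fingers, y is the line along which they close (so a half turn about z gives the same grasp; the last joint's range is limited). The gripper opens to 87 mm and grips with 3 to 60 N. Pads are 19 mm wide; open, the fingers measure 117 mm over their backs; the gripper's body (75 mm by 190 mm) begins 51 mm behind the grasp point.
Start: joints at [1.077, 0.527, 1.433, -0, 1.181, -0.178], TCP at [0.193, 0.594, 0.292] pointing down, gripper open.
Joint ranges: [-3.08, 3.08], [-0.75, 2.2], [0.22, 2.44], [-1.43, 4.57], [0, 2.65], [-2.85, 2.85]. Speed limits (rad/s): [2.79, 2.79, 3.14, 3.14, 3.14, 3.14].

INTERFACE

Orientations are given as a unit quaternion [x, y, z, w].
In Python, from rig import robot, cams, ticket gives the robot as it stands. The module is installed in compiled form; this text tells all that it offers.
- The arm moves only by the shell command python3 -m crank 'ROWS' [FORCE]. ROWS is JSON, a list of rows, each a list of 7 numbers: the shift along the tool's x, y, z in cm, then the turn, a rotation vector about the tool's x, y, z in rad, then the closure, from 0 (fully open) to 1 (shut). A call has 1 to 5 rows; each row shifts and turns the commanded pose from where the row before left it, along the tool's axes as they then stand; what a row does not reach is not made up. A row lasts 1/8 s, in which the tool goes at most 62.5 mm and 10.7 degrees, less where a joint would pass 70% of its speed; a pose out of reach is approached as far as the arm can. A call is refused whole if a number of a shift passes 6.25 or a number of a turn 0.188, either way. A call with a gripper value outside its range is refused whole. The fingers move at their own pace and stop on an object; FORCE is the grip in N (left out, the last holds). Time passes only in rows, so rows that do not move let the fingers close. It gives the time, the measured TCP pose, the force, the opening and the grip force at its end, in the units of the state.
- robot.get_obs(): the state, without advancing time (a new reading comes with each control period).
- cams.camera(name): name is "side" or "top"; returns the picture (420x560x3 uint8, red, green, blue); there is no depth.
- cams.camera_info(name): a dict with "intrinsics" (3x3 intrinsics, pixels), "pose" (4x4, takes a point from camera to world coordinates). Camera axes: x right, y down, z forward; pixel columns grow to the right and rows downward; lengths in m; the calibration is good to about 2 mm. A picture is of the moment at which its call begins. camera_info takes no time and is no camera call.
- ticket.hand_in(): hands the job in; it is judged then, once.
The state is a dict: "time": time; "q": joint angles; "joint_velocities": joint speeds; "joint_torque": joint torques, N m; "position": TCP position; "tool_rot": TCP orientation; "ft_force": force on the tool from outside, world axes, zero at the start; "moment": the same for the moment, N m; "grip_width": finger opening in m; "grip_force": force on a finger pad.
Only numpy, scipy, OpenCV 4.12 (cv2) and the standard library are available. Lean on these libraries where they do the work, as an engineer would, in place of code of your own. Each camera call takes 0.05 s, during which the arm holds its last target. There are 200 camera calls.

TASK

Using only your fingertips, slide the thin rectangular stone coaster along the vanity shelf toward the robot until it sticks out 4 cm past the shelf's front edge (within a centimetre) and sits square to that edge, ready to be picked up by hand. Do not grip it, lift it or let it tip off, leave the round coaster and everything else on the shelf where they are, and finish with the hand clear.

Things in the scene. Friction and masses are not known exactly. Their poses are not given: they have to be found in the camera images.
- shelf_edge (a point): Middle of the front top edge of the white particleboard shelf, a fixed level board 860 mm wide (along its y), 480 mm deep (along its x) and 16 mm thick whose top is 100 mm above the work surface. The point lies on the top surface, at the edge nearest the robot; its x axis points level into the shelf, away from the robot, square to the front edge; y runs left along the edge; z is up. The space below the front edge is open.
- coaster_center (a point): Centre (half-way up) of the loose grey stone coaster to be slid: a flat rectangular slab 120 mm long (its x), 90 mm wide (its y), 10 mm thick, about 0.12 kg, lying on the shelf left or right of the middle; its x axis points roughly into the shelf (within 0.4 rad at the start). It slides with dry friction and stops as soon as it is no longer pushed.
- coaster_front (a point): Middle of the coaster's short front face (half-way up), 60 mm from its centre toward the robot; same axes as coaster_center. How far it lies past shelf_edge toward the robot is the overhang.
- round_coaster: Round stone coaster, 100 mm diameter, 10 mm thick, same stone, on the other side of the shelf; to be left alone. Origin at the centre of its underside.
- cream_jar: Small white jar, 54 mm diameter, 45 mm high, near the front edge between the two coasters; to be left alone. Origin at the centre of its underside.
- mouthwash: Bottle, 68 mm diameter, 150 mm high, near the left end of the shelf; to be left alone. Origin at the centre of its underside.
- carton: Paper carton lying down, 170 mm long (into the shelf) x 45 x 38 mm high, near the right end of the shelf; to be left alone. Origin at the centre of its underside.
- susan: Lazy susan in the middle of the shelf, behind the small jar, a round tray 230 mm across that turns freely on its upright axis, rim 26 mm above the shelf; it carries the pump, tumbler, stopper and brush holder. Origin on its axis, on the shelf top.
- pump: White pump dispenser on the lazy susan, 66 mm diameter, 170 mm high, spout 46 mm out; to be left alone. Origin at the centre of its underside.
- tumbler: Glass tumbler on the lazy susan, 70 mm diameter, 100 mm high; to be left alone. Origin at the centre of its underside.
- stopper: Chrome drain stopper on the lazy susan, 62 mm across the cap, 43 mm high; to be left alone. Origin at the centre of its underside.
- brush_holder: Empty teal plastic toilet brush holder on the lazy susan, 84 mm across the foot, 120 mm high; to be left alone. Origin at the centre of its underside.

How it is judged:
At the end, for the whole second after the job is handed in: The rectangular coaster lies flat and still on the shelf, the middle of its front end 30 to 50 mm past the front edge, its length within 0.17 rad (10 degrees) of square to the edge (x of coaster_front in the frame of shelf_edge between -0.05 and -0.03 m and angle between the x axis of coaster_center and the x axis of shelf_edge, either way round below 0.17 rad and z of coaster_center in the frame of shelf_edge between 0.002 and 0.008 m and angle between coaster_center's own z axis and vertical below 0.05 rad and linear speed of coaster below 0.01 m/s); the robot touches nothing.
It fails at once if the rectangular coaster is lifted more than 12 mm off the shelf (z of coaster_center in the frame of shelf_edge above 0.017 m).
It fails at once if the rectangular coaster is tipped more than 0.2 rad or falls off the shelf (angle between coaster_center's own z axis and vertical above 0.2 rad or z of coaster_center in the frame of shelf_edge below -0.02 m).
It fails at once if the round coaster is moved more than 20 mm (distance of round_coaster from where it was at the start of the episode above 0.02 m).
It fails at once if anything else standing on the shelf or lazy susan is moved more than 20 mm (distance of any of cream_jar, mouthwash, carton, pump, tumbler, stopper, brush_holder from where it was at the start of the episode above 0.02 m).
It also fails if it takes over 43 s, if anything falls off the work surface, if the arm or the gripper's body presses on something with over 40 N, if the wrist force passes 120 N, or if a joint passes its speed limit or range.

## Working session

There is one attempt and no reset: what is moved stays moved. The work goes in short steps, Python scripts to look and compute and a shell command to move; the robot and the scene stay as the last step left them, time stands still between calls to the robot, and variables do not carry over. Pictures are saved under pics/ and viewed, at most 10 in all, crops included, and the job is handed in when it is done.

```bash
mkdir -p pics; python3 - <<'E'
from rig import robot,cams
import cv2,numpy as np
np.set_printoptions(precision=4,suppress=True)
for n in("top","side"):
    cv2.imwrite(f"pics/{n}0.png",cams.camera(n)[:,:,::-1]); i=cams.camera_info(n); print(n,np.array(i["intrinsics"]),np.array(i["pose"]))
o=robot.get_obs(); print(o)
E
```

```text
top [[457.3331   0.     281.0477]
 [  0.     457.3331 210.5733]
 [  0.       0.       1.    ]] [[-0.0135 -0.9874  0.1578  0.3997]
 [-0.9999  0.0146  0.0055 -0.0091]
 [-0.0078 -0.1577 -0.9875  1.4037]
 [ 0.      0.      0.      1.    ]]
side [[403.0541   0.     282.2948]
 [  0.     403.0541 213.6293]
 [  0.       0.       1.    ]] [[ 0.8789 -0.3617  0.3109  0.3304]
 [-0.4768 -0.6833  0.5529 -0.5107]
 [ 0.0124 -0.6342 -0.7731  0.8642]
 [ 0.      0.      0.      1.    ]]
{'time': 0.1, 'q': array([ 1.0775,  0.5283,  1.4338, -0.    ,  1.1814, -0.1785]), 'joint_velocities': array([-0.0003, -0.0003, -0.0007,  0.0013,  0.0025, -0.001 ]), 'joint_torque': array([ -0.001 , -44.0991, -17.7151,   0.0634,   0.0534,  -0.    ]), 'position': array([0.1932, 0.5938, 0.2914]), 'tool_rot': array([ 0.1567,  0.9876, -0.0009, -0.0003]), 'ft_force': array([-0.8493,  0.8084, -0.3589]), 'moment': array([-0.0255,  0.0094,  0.0442]), 'grip_force': 0.0, 'grip_width': 0.08686975138584332}
```

View pics/top0.png

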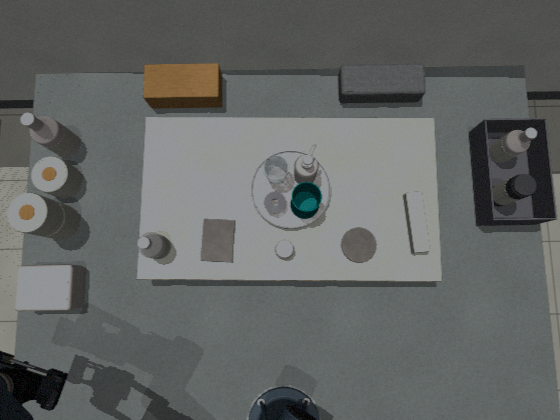

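View pics/side0.png

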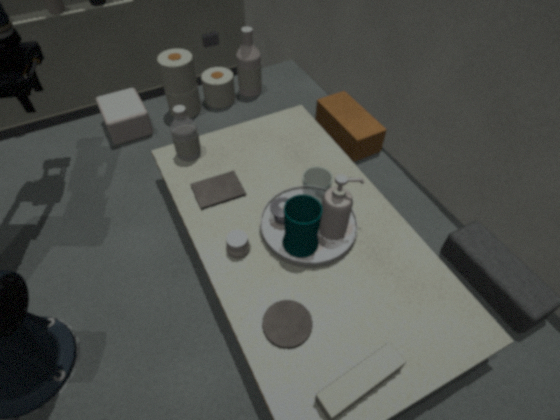

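The top view shows the rectangular coaster at about (218,241), the jar at (285,249), the mouthwash at (153,245), the susan at (291,190) and the round coaster at (358,245). The shelf's front edge runs along row ~280. The side view agrees.

```bash
cat > h.py <<'E'
from rig import robot,cams
import cv2,numpy as np
np.set_printoptions(precision=4,suppress=True)
def ray(n,uv,z):
    i=cams.camera_info(n);K=np.array(i["intrinsics"]);P=np.array(i["pose"])
    uv=np.atleast_2d(np.array(uv,float));d=np.c_[uv,np.ones(len(uv))]@np.linalg.inv(K).T@P[:3,:3].T
    return P[:3,3]+d*((z-P[2,3])/d[:,2:])
def edge(im):
    # front edge of the white board: last bright row per column, at clear columns
    g=im.min(2).astype(int);g=cv2.GaussianBlur(g.astype(np.uint8),(3,3),0).astype(int);pts=[]
    for c in list(range(165,195,3))+list(range(242,270,3))+list(range(300,400,4)):
        d=g[268:290,c]-g[269:291,c]
        k=int(np.argmax(d));w=np.clip(d[max(k-2,0):k+3],0,None);pts.append((c,268.5+(w*np.arange(max(k-2,0),max(k-2,0)+len(w))).sum()/w.sum()))
    W=ray("top",pts,.1)
    return np.array(pts),W
def coaster(im,box):
    r0,r1,c0,c1=box;s=im[r0:r1,c0:c1].min(2)
    t,m=cv2.threshold(s,0,255,cv2.THRESH_BINARY_INV+cv2.THRESH_OTSU)
    cs=cv2.findContours(m,cv2.RETR_EXTERNAL,cv2.CHAIN_APPROX_NONE)[0];c=max(cs,key=cv2.contourArea)[:,0]+[c0,r0]
    W=ray("top",c,.11)[:,:2]
    return t,cv2.minAreaRect((W*1000).astype(np.float32)),W
E
python3 - <<'E'
from h import *
im=cams.camera("top");cv2.imwrite("pics/crop.png",cv2.resize(im[200:295,120:320,::-1],None,fx=4,fy=4))
p,W=edge(im);f=np.polyfit(W[:,1],W[:,0],1);print("edge x=%.4f*y+%.4f"%tuple(f),"res",np.abs(W[:,0]-np.polyval(f,W[:,1])).max())
t,r,_=coaster(im,(205,272,190,250));print(t,r,cv2.boxPoints(r))
print("corners",ray("top",[(145,118),(435,118),(137,279),(441,281)],.1))
print("jar",ray("top",(285,248),.145),"mouth base",ray("top",(160,248),.15),"susan",ray("top",(291,190),.126))
print("side crn jar",ray("side",(237,240),.145),"mw",ray("side",(187,157),.1))
E
```

```text
edge x=0.0205*y+0.4109 res 0.0010493681010770861
120.0 ((524.6779174804688, 178.46368408203125), (92.6378173828125, 122.00650787353516), 86.21202087402344) [[460.7479 136.2761]
 [582.4879 128.2158]
 [588.6079 220.6512]
 [466.868  228.7115]]
corners [[ 0.8943  0.4012  0.1   ]
 [ 0.8801 -0.4636  0.1   ]
 [ 0.4182  0.4079  0.1   ]
 [ 0.401  -0.4485  0.1   ]]
jar [[ 0.4964 -0.0115  0.145 ]] mouth base [[0.5008 0.3317 0.15  ]] susan [[ 0.6628 -0.0311  0.126 ]]
side crn jar [[ 0.4965 -0.0155  0.145 ]] mw [[0.5017 0.3367 0.1   ]]
```

View pics/crop.png

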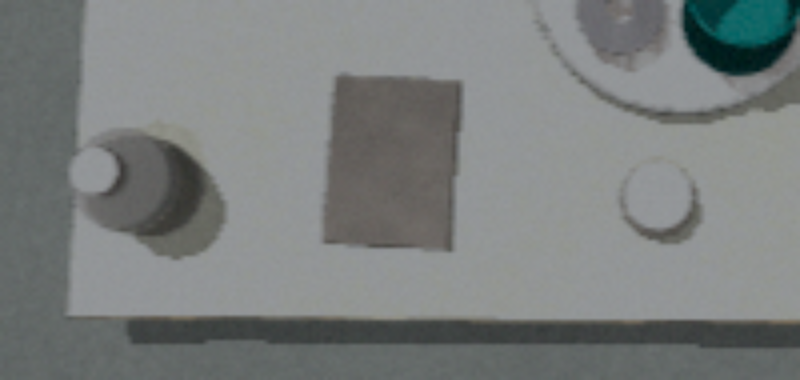

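The coaster is yawed about -0.045 rad relative to the edge, and its front face is 49 mm inside it, so it needs an 89 mm push from behind. I'll use two half-open fingertips for a two-point contact. First I raise the hand and turn it square to the shelf.

```bash
python3 -m crank '[[0,0,-6,0,0,-0.15,0.5],[0,0,-6,0,0,-0.145,0.5],[-3,-3,0,0,0,0,0.5],[-4.2,-4,0,0,0,0,0.5],[-4.2,-4,0,0,0,0,0.5]]'
python3 -m crank '[[-4.2,-4,0,0,0,0,0.5],[-4.2,-4,0,0,0,0,0.5],[-4.2,-4,0,0,0,0,0.5],[-4.2,-4,0,0,0,0,0.5],[-4.2,-4,0,0,0,0,0.5]]'
python3 -m crank '[[0,0,0,0,0,0,0.5],[0,0,0,0,0,0,0.5]]'
```

```text
time: 0.78
position: [0.3059, 0.4809, 0.4121]
tool_rot: [0.009, 1.0, -0.0, 0.0]
ft_force: [0.1, -0.3, -0.1]
grip_width: 0.047
grip_force: 0.0
time: 1.4
position: [0.5123, 0.2764, 0.412]
tool_rot: [0.01, 1.0, 0.0, -0.0]
ft_force: [0.7, 0.7, 1.1]
grip_width: 0.0437
grip_force: 0.0
time: 1.65
position: [0.5108, 0.2779, 0.4118]
tool_rot: [0.01, 1.0, 0.0, -0.001]
ft_force: [0.8, -0.3, 0.5]
grip_width: 0.0432
grip_force: 0.0
```

```bash
python3 -m crank '[[-3.6,-3.3,0,0,0,0,0.5],[-3.6,-3.3,0,0,0,0,0.5],[-3.6,-3.3,0,0,0,0,0.5],[0,0,0,0,0,0,0.5],[0,0,5,0,0,0,0.5]]'
python3 -m crank '[[0,0,6,0,0,0,0.5],[0,0,6,0,0,0,0.5],[0,0,3,0,0,0,0.5],[0,0,0,0,0,0,0.5],[0,0,0,0,0,0,0.5]]'
python3 - <<'E'
from h import *
cv2.imwrite("pics/side1.png",cams.camera("side")[:,:,::-1])
E
```

```text
time: 2.28
position: [0.6187, 0.1788, 0.3661]
tool_rot: [0.009, 1.0, 0.001, 0.005]
ft_force: [1.6, 1.5, -0.5]
grip_width: 0.0436
grip_force: 0.0
time: 2.9
position: [0.6176, 0.1783, 0.214]
tool_rot: [0.009, 1.0, 0.0, 0.001]
ft_force: [0.5, -0.4, 0.4]
grip_width: 0.0438
grip_force: 0.0
```

View pics/side1.png

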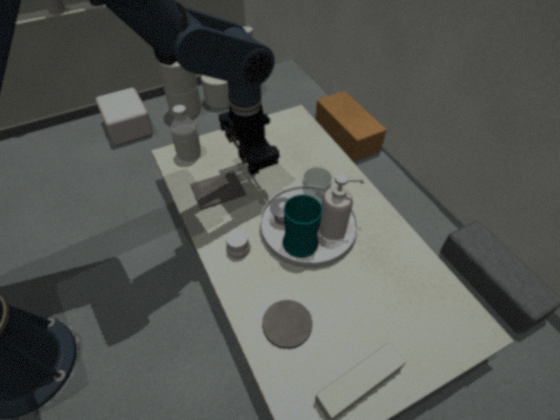

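The hand hovers behind the coaster, with the fingers at about (255,165) and clear of the tray and bottle. Next I lower it and push most of the way.

```bash
python3 -m crank '[[0,0,2.5,0,0,0,0.5],[0,0,1.5,0,0,0,0.5],[0,0,0,0,0,0,0.5]]'
python3 -m crank '[[1,0,0,0,0,0,0.5],[1,0,0,0,0,0,0.5],[1,0,0,0,0,0,0.5],[1,0,0,0,0,0,0.5],[1,0,0,0,0,0,0.5]]'
python3 -m crank '[[1,0,0,0,0,0,0.5],[1,0,0,0,0,0,0.5],[1,0,0,0,0,0,0.5],[1,0,0,0,0,0,0.5],[0,0,0,0,0,0,0.5]]'
python3 - <<'E'
from h import *
im=cams.camera("top");cv2.imwrite("pics/t2.png",cv2.resize(im[180:310,140:320,::-1],None,fx=4,fy=4));cv2.imwrite("pics/t2raw.png",im)
E
```

```text
time: 3.32
position: [0.6169, 0.1769, 0.1721]
tool_rot: [0.01, 1.0, -0.0, -0.001]
ft_force: [0.2, 0.4, -0.9]
grip_width: 0.0437
grip_force: 0.0
time: 3.95
position: [0.567, 0.1778, 0.1727]
tool_rot: [0.01, 1.0, 0.0, 0.001]
ft_force: [1.2, 0.1, 0.6]
grip_width: 0.0434
grip_force: 0.6
time: 4.58
position: [0.5257, 0.1786, 0.172]
tool_rot: [0.01, 1.0, -0.0, -0.001]
ft_force: [0.2, 0.8, -0.4]
grip_width: 0.0436
grip_force: 0.0
```

View pics/t2.png

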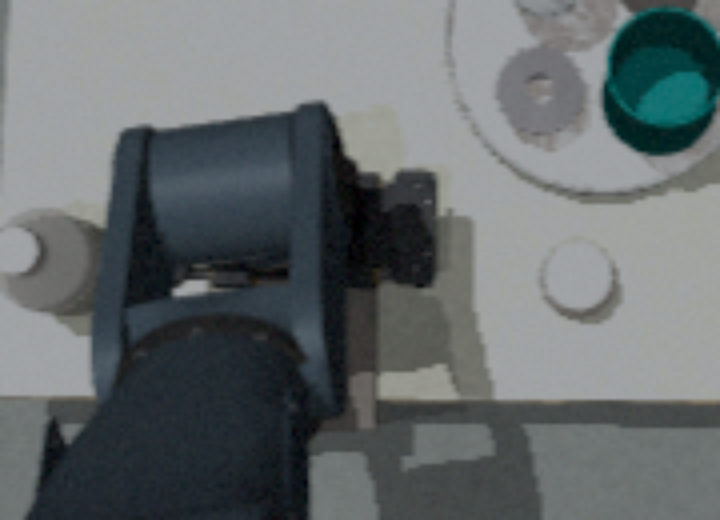

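The front-right corner of the coaster shows at crop (375,429), past the edge at row ~400; the arm hides the rest.

```bash
python3 - <<'E'
from h import *
# visible front-right corner, and a second point on the right long side
W=ray("top",[(140+375/4,180+428.5/4),(140+377/4,180+310/4)],.11);print(W)
n=np.array([1,-.0205]);print("overhang corner mm",(.4109-(W[:,:2]@n))*1000)
cv2.imwrite("pics/s2.png",cv2.resize(cams.camera("side")[110:270,130:330,::-1],None,fx=4,fy=3.7))
E
```

```text
[[0.3919 0.1331 0.11  ]
 [0.4743 0.132  0.11  ]]
overhang corner mm [ 21.7356 -60.6996]
```

View pics/s2.png

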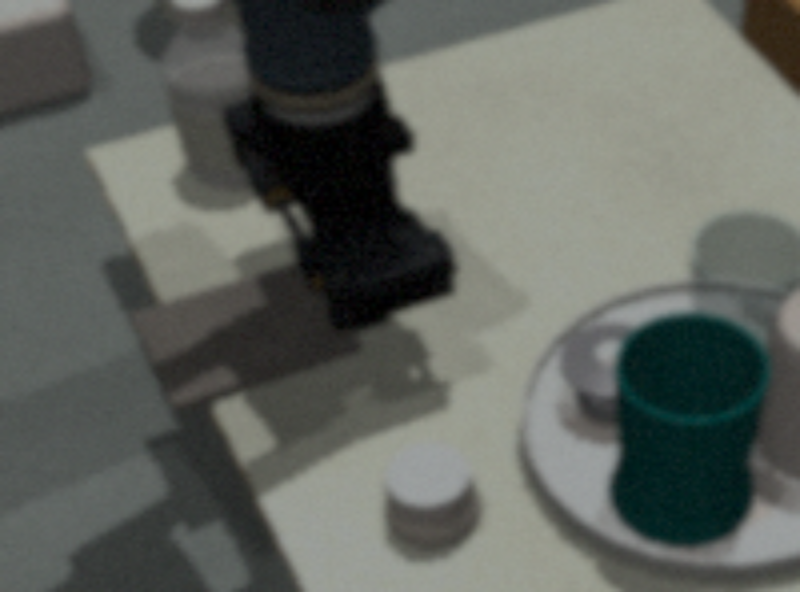

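Squareness looks good: the front corners in the side view are at (132,318) and (178,404). The corner overhang is about 22 mm, so I'll push 1.8 cm more, then back off, lift and swing aside to measure.

```bash
python3 -m crank '[[0.6,0,0,0,0,0,0.5],[0.6,0,0,0,0,0,0.5],[0.6,0,0,0,0,0,0.5],[0,0,0,0,0,0,0.5],[0,0,0,0,0,0,0.5]]'
python3 -m crank '[[-2,0,0,0,0,0,0.5],[-2,0,0,0,0,0,0.5],[0,0,-6,0,0,0,0.5],[0,0,-6,0,0,0,0.5],[0,0,-6,0,0,0,0.5]]'
python3 -m crank '[[0,0,-6,0,0,0,0.5],[4,4,0,0,0,0,0.5],[4,4,0,0,0,0,0.5],[4,4,0,0,0,0,0.5],[4,4,0,0,0,0,0.5]]'
python3 -m crank '[[4,4,0,0,0,0,0.5],[4,4,0,0,0,0,0.5],[4,4,0,0,0,0,0.5],[4,4,0,0,0,0,0.5],[0,0,0,0,0,0,0.5]]'
python3 - <<'E'
from h import *
im=cams.camera("top");cv2.imwrite("pics/t3.png",cv2.resize(im[180:310,140:320,::-1],None,fx=4,fy=4));cv2.imwrite("pics/t3raw.png",im[:,:,::-1])
E
```

```text
time: 5.3
position: [0.5092, 0.1789, 0.1723]
tool_rot: [0.01, 1.0, -0.0, -0.0]
ft_force: [-0.0, -0.3, 0.1]
grip_width: 0.0436
grip_force: 0.0
time: 5.92
position: [0.5492, 0.1781, 0.3537]
tool_rot: [0.01, 1.0, -0.0, -0.0]
ft_force: [0.3, 0.4, -0.4]
grip_width: 0.0434
grip_force: 0.0
time: 6.55
position: [0.3912, 0.3423, 0.4124]
tool_rot: [0.01, 1.0, 0.0, 0.0]
ft_force: [1.0, 1.1, 0.3]
grip_width: 0.0433
grip_force: 0.0
time: 7.18
position: [0.2327, 0.5064, 0.412]
tool_rot: [0.007, 1.0, 0.0, -0.0]
ft_force: [0.1, -0.7, 0.3]
grip_width: 0.0432
grip_force: 0.0
```

View pics/t3.png

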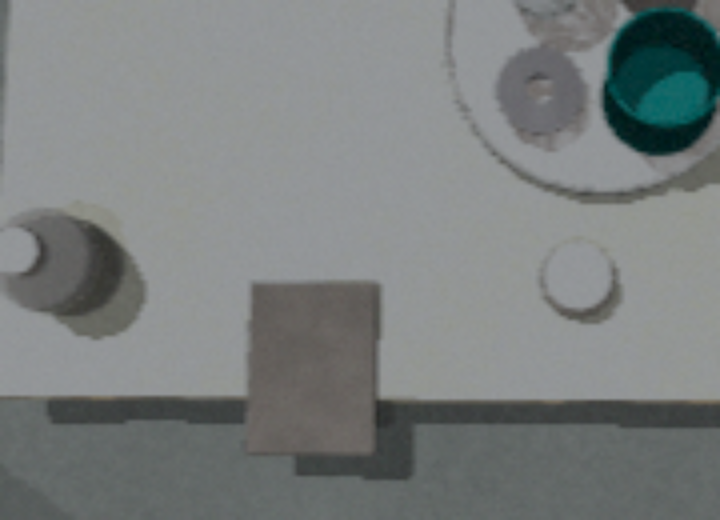

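The coaster is unobstructed: back edge at crop row ~282, front edge at row ~454 and shelf edge at row ~400. It looks square, so I'll compute the overhang.

```bash
python3 - <<'E'
from h import *
px=lambda u,v:(140+u/4-.375,180+v/4-.375)
F=ray("top",[px(247,453.5),px(375,455)],.11);B=ray("top",[px(251,283),px(380,282.5)],.11)
E=ray("top",[px(240,398),px(390,401)],.1)
n=np.array([1,-.0205]);c=.4109
print(F,B,E);print("front",c-F[:,:2]@n,"back+.12",-(B[:,:2]@n-c)+.12,"edge check",E[:,:2]@n-c)
d=B.mean(0)-F.mean(0);print("yaw rel",np.arctan2(d[1],d[0])+.0205, np.linalg.norm(d))
E
```

```text
[[0.377  0.2234 0.11  ]
 [0.3747 0.1341 0.11  ]] [[0.4957 0.2222 0.11  ]
 [0.4947 0.1309 0.11  ]] [[0.4154 0.2307 0.1   ]
 [0.4119 0.1248 0.1   ]]
front [0.0385 0.0389] back+.12 [0.0398 0.0389] edge check [-0.0002 -0.0016]
yaw rel 0.0022185238776901983 0.11936469180462786
```

The overhang is about 39 mm and the coaster is square to within 0.01 rad. The hand is clear, so I'm handing in.

```bash
python3 -c "
from rig import ticket
print(ticket.hand_in())"
```

```text
the job is handed in; nothing more can be done
None
```

The rectangular coaster now sticks out about 39 mm past the shelf's front edge and sits square to it (about 0.002 rad by camera); nothing else was touched, the hand is clear, and the job is handed in, with no verdict returned.

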